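# Clear the stop and slide the plate out over the ledge's end

### The job

On the blue loading ledge, push the red-capped stop aside, away from the robot, as far as it goes, then push the metal plate straight along the ledge until just its orange end sticks out over the open end and the bare metal still lies on the ledge. Only push with the fingers: do not pick up, tip or drop the plate, and leave the other things on the bench where they are. Finish with the robot clear of everything.

Things in the scene. Friction and masses are not known exactly. Their poses are not given: they have to be found in the camera images.
- ledge: Fixed loading ledge: blue block 120 mm (its x) by 340 mm (its y), flat top 60 mm above the bench. Origin: centre of its underside on the bench. Its y axis runs along the ledge towards the open end, its x axis across it, away from the robot. A white fence, 10 mm thick and standing 10 mm above the top, runs along the +x side, inner face at x = +50 mm; the -x side and both ends have no fence.
- ledge_end (a point): Middle of the top edge of the ledge's open (+y) end, at ledge x = 0, y = +170 mm, z = 60 mm; same axes as the ledge. Nothing lies under an overhanging plate but a dark track (14 mm wide, top 26 mm below the ledge top) fixed across the end face.
- plate: Flat loose plate, 85 mm (its x) by 127 mm (its y), 8 mm thick, 0.14 to 0.28 kg, lying on the ledge top roughly along it. Bare aluminium, but for the last 35 mm towards +y, the orange end, which faces the ledge's open end. Origin: centre of its underside.
- plate_front (a point): Middle of the lower edge of the plate's orange end, 63.5 mm along +y from the plate's origin.
- stop (a joint): Sliding end stop on the track across the open end, an aluminium post with a red cap: 0 = post at the middle of the ledge's width, barring the plate (it starts at 0 to 20 mm); grows to 0.085 m, its far limit, as it slides along the ledge's +x (away from the robot), where it is clear of the plate's way. It slides with 1.5 N of friction and stays where left.
- stop_cap (a point): Top of the stop's red cap, 100 mm above the bench, on the post's axis, 10 mm beyond the ledge's open end. The cap is 30 mm (ledge x) by 18 mm (ledge y) by 18 mm high, z 82 to 100 mm; the post below it 24 by 16 mm.
- jar: clear specimen jar with a green lid, 58 mm across, 68 mm tall; a loose bystander on the bench, origin: centre of its underside
- timer: black bench timer, 35 x 65 x 50 mm; a loose bystander on the bench, origin: centre of its underside
- tube_rack: white tube rack with purple- and red-capped tubes, 70 x 130 mm, 83 mm tall; a loose bystander on the bench, origin: centre of its underside
- bowl: small white bowl, 84 mm across, 35 mm tall; a loose bystander on the bench, origin: centre of its underside
- well_plate: white well plate, 85 x 127 x 15 mm; a loose bystander on the bench, origin: centre of its underside
- marker: blue marker pen with black cap, 130 mm long, 14 mm thick; a loose bystander on the bench, origin: centre of its underside

How it is judged:
On the way, in this order (a step that is already met when the one before it is completed fails the run):
1. the stop has been pushed aside, before the plate reaches out (value of joint stop above 0.068 m and y of plate_front in the frame of ledge_end below 0 m), for 0.1 s.
2. the plate sticks out over the open end (y of plate_front in the frame of ledge_end above 0.025 m), for 0.1 s.
At the end, for the whole second after the job is handed in: The orange end overhangs the open end by 25 to 48 mm, the plate lying flat on the ledge, at rest, within 10 degrees of straight and not hanging off the side (centre -25 to +20 mm across the ledge); the stop stands beyond 68 mm of its 85 mm travel (y of plate_front in the frame of ledge_end between 0.025 and 0.048 m and value of joint stop above 0.068 m and angle between the y axis of plate and the y axis of ledge, either way round below 0.17 rad and x of plate in the frame of ledge between -0.025 and 0.02 m and z of plate in the frame of ledge between 0.056 and 0.065 m and angle between plate's own z axis and vertical below 0.06 rad and linear speed of plate below 0.01 m/s); the robot touches nothing.
It fails at once if the plate is lifted, tipped or dropped (z of plate in the frame of ledge above 0.07 m or z of plate in the frame of ledge below 0.05 m or angle between plate's own z axis and vertical above 0.15 rad).
It fails at once if the plate is pushed out beyond its orange end by far (over 58 mm) (y of plate_front in the frame of ledge_end above 0.058 m).
It fails at once if a bystander is moved more than 25 mm (distance of any of jar, timer, tube_rack, bowl, well_plate, marker from where it was at the start of the episode above 0.025 m).
It also fails if it takes over 58 s, if anything falls off the work surface, if the arm or the gripper's body presses on something with over 40 N, if the wrist force passes 120 N, or if a joint passes its speed limit or range.

### The arm

A 7-joint arm with a two-finger parallel gripper is mounted at the origin on the work surface. World frame = base frame: x ahead of the robot, y to its left, z up, the work surface at z = 0. Lengths are in m, angles in rad, forces in N, time in s.
With the tool pointing down it reaches from about 0.425 to 0.875 m from the base axis. Payload 4.7 kg.
Tool frame: the origin (TCP) lies midway between the tips of the shut fingers; the grasp point (between the pads) lies robot.hold_point_z behind it (robot.hold_point_z is the distance from the TCP to the grasp point, in m); z points along the fingers, y is the line along which they close (so a half turn about z gives the same grasp; the last joint's range is limited). The gripper opens to 87 mm and grips with 3 to 60 N. Pads are 19 mm wide; open, the fingers measure 117 mm over their backs; the gripper's body (75 mm by 190 mm) begins 51 mm behind the grasp point.
Start: joints at [1.132, 0.321, -0.07, 1.45, 0.023, 1.371, -0.057], TCP at [0.284, -0.585, 0.223] pointing down, gripper open.
Joint ranges: [-2.86, 2.86], [-0.3, 2.09], [-1.38, 1.24], [0.06, 2.45], [-1.56, 4.7], [0.09, 2.05], [-2.69, 2.69]. Speed limits (rad/s): [2.57, 2.57, 3.14, 3.14, 3.14, 3.14, 3.14].

### API

Orientations are given as a unit quaternion [w, x, y, z].
In Python, from cell import robot, optics gives the robot as it stands (robot), with the cameras (optics).
- The arm moves only by the shell command python3 shift.py FILE [OPENING] [FORCE], which reads ROWS from the file FILE. ROWS is a JSON list of rows, 1 to 5 of them, each written [[dx, dy, dz], [rx, ry, rz]]: dx, dy, dz in normalised numbers (1 is 0.75 m), then a rotation vector rx, ry, rz in shares of 45 degrees (1.0 is 45 degrees); each row is the pose to reach, as a shift and turn from the pose commanded when the command began, along the tool's axes at that moment; what a row does not reach only later rows make up. A row lasts 1/12 s, in which the tool goes at most 0.0417 m and 0.125 rad, less where a joint would pass 70% of its speed; a pose out of reach is approached as far as the arm can. OPENING is the finger opening in m, set as the command begins (- or left out keeps the last). The fingers move at their own pace and stop on an object; FORCE is the grip in N (left out, the last holds). Time passes only in rows, so rows that do not move let the fingers close. It prints the time, the measured TCP pose, the force, the opening and the grip force at its end. Shift and turn numbers lie between -1 and 1, and a call with a number outside is refused. Input that does not fit is refused with a message, and nothing moves.
- robot.state(): the state, without advancing time (a new reading comes with each control period).
- optics.capture(name): name is "side" or "top"; returns a dict with "pixels" (420x560x3 uint8, red, green, blue), "vertical_fov" (degrees; the focal length in pixels is half the picture's height over the tangent of half this angle, whatever the lens; pixels are square), "cx", "cy" (the principal point, pixels), "dist" ([k1, k2, p1, p2, k3] as OpenCV has them; the pictures are not rectified), "extrinsics" (4x4, takes a point from camera to world coordinates). Camera axes: x right, y up, looking along -z (the intrinsics and any distortion apply to the point x, -y, -z); pixel columns grow to the right and rows downward; lengths in m; the calibration is good to about 2 mm. A picture is of the moment at which its call begins. There is no depth.
- robot.finish_job(): hands the job in; it is judged then, once.
The state is a dict: "time_s": time; "joints": joint angles; "dq": joint speeds; "tau": joint torques, N m; "eef_pos": TCP position; "tool_rot": TCP orientation; "contact_force": force on the tool from outside, world axes, zero at the start; "moment": the same for the moment, N m; "finger_gap": finger opening in m; "grip_force": force on a finger pad.
Only numpy, scipy, OpenCV 4.12 (cv2) and the standard library are available. Lean on these libraries where they do the work, as an engineer would, in place of code of your own. Each camera call takes 0.05 s, during which the arm holds its last target. There are 200 camera calls.

## Working session

There is one attempt and no reset: what is moved stays moved. The work goes in short steps, Python scripts to look and compute and a shell command to move; the robot and the scene stay as the last step left them, time stands still between calls to the robot, and variables do not carry over. Pictures are saved under pics/ and viewed, at most 10 in all, crops included, and the job is handed in when it is done.

```bash
ls; mkdir -p pics; python3 - <<'E'
from cell import robot, optics
import cv2
for n in("top","side"):
    c=optics.capture(n); cv2.imwrite(f"pics/{n}0.png",c["pixels"][:,:,::-1])
    print(n,c["vertical_fov"],c["cx"],c["cy"],c["dist"],c["extrinsics"])
print(robot.state(), robot.hold_point_z)
E
```

```text
cell.py
pics
shift.py
top 43.936162975193525 280.7240111213442 205.2743101691007 [0.04792491 0.         0.         0.         0.        ] [[ 0.01515092  0.98412303 -0.17683977  0.33750217]
 [-0.99985632  0.01625632  0.0048036   0.02319328]
 [ 0.0076021   0.17674158  0.98422793  1.35114784]
 [ 0.          0.          0.          1.        ]]
side 46.859654496447426 279.47354716823645 207.80226347959064 [-0.05447235  0.          0.          0.          0.        ] [[-0.8508314   0.38801084 -0.35430709  0.14800187]
 [-0.52528119 -0.64462337  0.55546412  0.68393038]
 [-0.01286853  0.65871716  0.7522806   0.9547331 ]
 [ 0.          0.          0.          1.        ]]
{'time_s': 0.1, 'joints': array([ 1.13212392,  0.32174722, -0.07007458,  1.45158479,  0.02262197,
        1.37083405, -0.0569167 ]), 'dq': array([-0.00196152, -0.00184758,  0.0001171 , -0.00277034,  0.00093555,
       -0.00062894, -0.0006867 ]), 'tau': array([ 1.24747480e-04, -4.92569911e+01, -4.05487949e-01, -3.13398600e+01,
       -6.42043306e-02,  3.95285001e-02,  5.07692721e-05]), 'eef_pos': array([ 0.28406272, -0.584062  ,  0.22155596]), 'tool_rot': array([-8.54984690e-04,  9.74482768e-01,  2.24460545e-01, -2.59374801e-04]), 'contact_force': array([ 0.83089591, -0.64989779,  0.57394173]), 'moment': array([0.00348859, 0.00462774, 0.04180644]), 'grip_force': 0.0, 'finger_gap': 0.08678373409819565} 0.0187
```

View pics/top0.png

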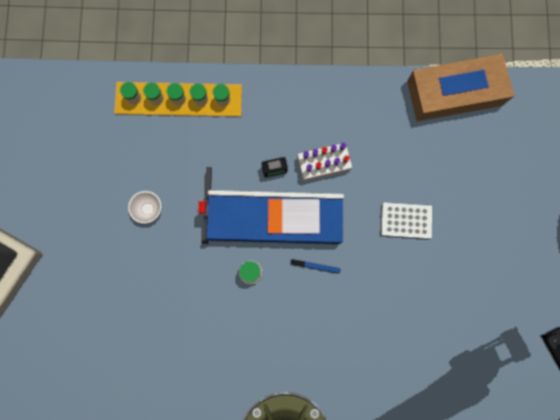

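View pics/side0.png

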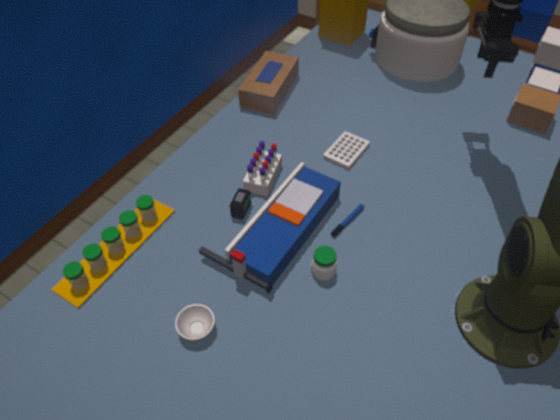

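Top view: red cap at about (203,208), ledge from (207,195) to (343,242), orange band at x≈267–282, metal to x≈320, timer at (275,167), jar at (250,272), marker at (315,266). In the side view the cap is at (238,256) and the orange band at (287,213).

```bash
cat > h.py <<'E'
from cell import robot, optics
import cv2, numpy as np
def cam(n):
    c=optics.capture(n); h=c["pixels"].shape[0]; f=h/2/np.tan(np.radians(c["vertical_fov"]/2))
    c["K"]=np.array([[f,0,c["cx"]],[0,f,c["cy"]],[0,0,1]]); c["D"]=np.array(c["dist"]); c["E"]=np.array(c["extrinsics"]); return c
def rays(c,p):
    u=cv2.undistortPoints(np.float64(p).reshape(-1,1,2),c["K"],c["D"])[:,0]
    d=np.c_[u[:,0],-u[:,1],-np.ones(len(u))]@c["E"][:3,:3].T
    return c["E"][:3,3],d
def plane(c,p,z):
    o,d=rays(c,p); return o+d*((z-o[2])/d[:,2])[:,None]
def tri(c1,p1,c2,p2):
    o1,d1=rays(c1,p1);o2,d2=rays(c2,p2);out=[]
    for a,b in zip(d1,d2):
        s=np.linalg.lstsq(np.c_[a,-b],o2-o1,rcond=None)[0]
        P,Q=o1+a*s[0],o2+b*s[1]; out.append([*(P+Q)/2,np.linalg.norm(P-Q)])
    return np.array(out)
def big(m,roi):
    k=np.zeros(m.shape,np.uint8); x0,y0,x1,y1=roi; k[y0:y1,x0:x1]=1
    m=(m.astype(np.uint8)*k); n,l,s,ce=cv2.connectedComponentsWithStats(m)
    i=1+np.argmax(s[1:,4]); return (l==i).astype(np.uint8),ce[i],s[i]
def hsv(c): return cv2.split(cv2.cvtColor(c["pixels"],cv2.COLOR_RGB2HSV))
def masks(c):
    H,S,V=[a.astype(int) for a in hsv(c)]
    return dict(orange=(H>4)&(H<16)&(S>150)&(V>120), red=((H<=4)|(H>173))&(S>150)&(V>70),
      blue=(H>100)&(H<130)&(S>170)&(V>40), metal=(S<70)&(V>140))
R={"top":dict(cap=(190,195,215,222),led=(195,185,360,255)),"side":dict(cap=(225,245,250,270),led=(225,160,350,285))}
def box(m):
    q=cv2.minAreaRect(cv2.findContours(m,0,1)[0][0]); return q,cv2.boxPoints(q)
E
python3 - <<'E'
from h import *
np.set_printoptions(precision=4,suppress=True)
C={n:cam(n) for n in R}; ce={}
for n,c in C.items():
    M=masks(c)
    for k,r in(("orange","led"),("red","cap"),("blue","led")):
        m,e,s=big(M[k],R[n][r]); ce[n,k]=e; print(n,k,e,s)
        cnt=max(cv2.findContours(m,0,1)[0],key=len)
        if k!="red":
            q=cv2.boxPoints(cv2.minAreaRect(cnt)); print(plane(c,q,.068 if k=="orange" else .06)[:,:2].tolist())
for k in("orange","red"): print(k,tri(C["top"],[ce["top",k]],C["side"],[ce["side",k]]))
t=C["top"]
m,e,s=big(masks(t)["metal"],(255,200,330,240)); print("metal",e,s,plane(t,cv2.boxPoints(cv2.minAreaRect(max(cv2.findContours(m,0,1)[0],key=len))),.068)[:,:2].tolist())
a=cv2.resize(t["pixels"][150:290,180:360],None,fx=4,fy=4,interpolation=2); cv2.imwrite("pics/c1.png",a[:,:,::-1])
a=cv2.resize(C["side"]["pixels"][150:300,190:370],None,fx=4,fy=4,interpolation=2); cv2.imwrite("pics/c2.png",a[:,:,::-1])
print("bystanders jar,timer,marker ends",plane(t,[(250,272)],.068),plane(t,[(275,167)],.05),plane(t,[(292,262),(340,270)],.01))
E
```

```text
top orange [274.4375 216.0913] [268 200  14  33 416]
[[0.5003463780982826, 0.0488806857957872], [0.5823428058649704, 0.04662076637539847], [0.581340377748596, 0.015134052896020071], [0.49935476558080827, 0.01774774934117839]]
top red [202.0247 206.5679] [199 201   7  12  81]
top blue [264.8029 220.9353] [ 207  197  135   46 3740]
[[0.4815463810902184, 0.1994138127822932], [0.5903014819488692, 0.20054871107886493], [0.5854878265216804, -0.13806705832983573], [0.47671155684057287, -0.13417382001525394]]
side orange [286.1005 213.2063] [269 203  36  22 378]
[[0.5836857971023935, 0.052748445897776275], [0.5919370733382506, 0.018207179771099757], [0.5021028415809758, 0.018371253902414564], [0.49568598416095966, 0.05200734218168157]]
side red [237.2745 255.1569] [231 250  14  12 102]
side blue [271.3978 241.1708] [ 236  192   95   84 2348]
[[0.5917640126074997, 0.19336319475056163], [0.5982240218432864, -0.12434033158767366], [0.4762666479638603, -0.08368333903179426], [0.48629879117452723, 0.21453933786154566]]
orange [[0.5426 0.0329 0.0647 0.0035]]
red [[0.5593 0.2107 0.0917 0.004 ]]
metal [300.9816 216.3936] [ 282  200   38   34 1250] [[0.5815452852705038, 0.013933574481710419], [0.5830828593695784, -0.07891108959848127], [0.499740560458192, -0.07907815986625649], [0.4982444928125792, 0.012707819337506155]]
bystanders jar,timer,marker ends [[0.4011 0.0895 0.068 ]] [[0.6711 0.0331 0.05  ]] [[ 0.4311 -0.0145  0.01  ]
 [ 0.4127 -0.1376  0.01  ]]
```

View pics/c1.png

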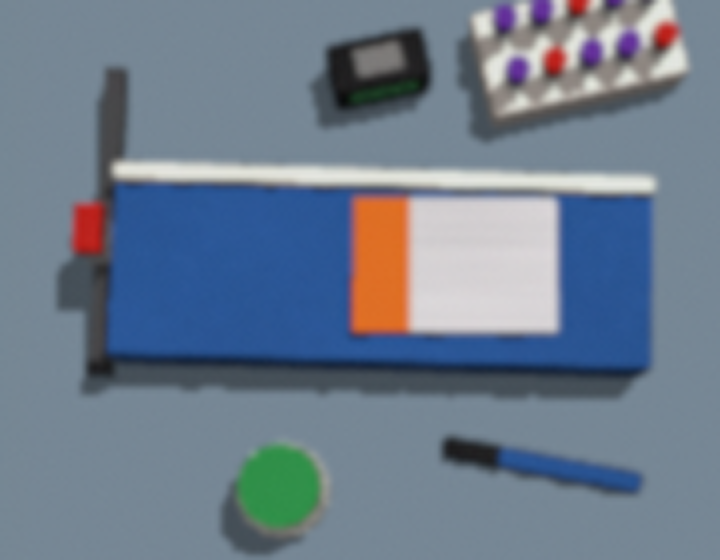

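View pics/c2.png

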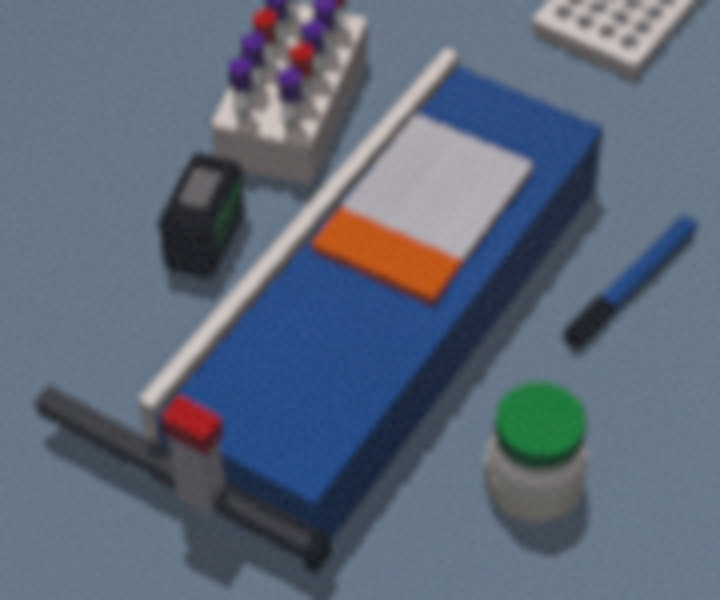

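```bash
cat >> h.py <<'E'
from scipy.spatial.transform import Rotation as Ro
def go(p,yaw=None,base=None):
    """tool-axes shift to world p, and turn about tool z so that tool x has world yaw"""
    s=robot.state(); q=s["tool_rot"]; r=Ro.from_quat([q[1],q[2],q[3],q[0]]); M=r.as_matrix()
    y=np.arctan2(M[1,0],M[0,0]); p0=s["eef_pos"]
    print("at",p0.round(4),"yaw",y.round(4),"tilt",np.arccos(-M[2,2]).round(4),"shift",(M.T@(np.array(p)-p0)).round(4),"rz",None if yaw is None else round(y-yaw,4))
E
python3 - <<'E'
from h import *
np.set_printoptions(precision=4,suppress=True)
t=cam("top"); f=lambda L:np.array(L)/4+[180-.375,150-.375]
fi=plane(t,f([(113,180),(655,192)]),.07); fo=plane(t,f([(113,160),(657,175)]),.07); b=plane(t,f([(107,355),(651,366)]),.06)
print(fi,fo,b)
d=fi[0]-fi[1]+fo[0]-fo[1]+b[0]-b[1]; print("ledge yaw of y",np.arctan2(d[1],d[0]))
y=np.r_[d[:2]/np.linalg.norm(d[:2])]; x=np.array([y[1],-y[0]])
print("lengths",(fi[0]-fi[1])@np.r_[y,0],(b[0]-b[1])@np.r_[y,0]," x: fi,fo,b",(fi[:,:2]@x),(fo[:,:2]@x),(b[:,:2]@x)," y ",fi[:,:2]@y,fo[:,:2]@y,b[:,:2]@y)
k=plane(t,f([(75,204),(104,204),(103,252),(75,252)]),.1); print("cap x,y",k[:,:2]@x,k[:,:2]@y)
p=plane(t,f([(351,197),(559,197),(558,333),(351,332),(409,197)]),.068); print("plate",p[:,:2]@x,p[:,:2]@y)
s=cam("side"); g=lambda L:np.array(L)/4+[190-.375,150-.375]
T=tri(t,f([(351,197),(558,333),(351,332),(559,197),(107,355),(651,366)]),s,g([(311,241),(532,160),(436,302),(418,115),(318,502),(601,130)])); print("tri plate,ledge",T, T[:,:2]@x,T[:,:2]@y)
go([.45,-.40,.2],np.arctan2(x[1],x[0])+np.pi/2)
E
```

```text
[[ 0.5918  0.1998  0.07  ]
 [ 0.5898 -0.1398  0.07  ]] [[ 0.6046  0.2003  0.07  ]
 [ 0.6007 -0.1412  0.07  ]] [[ 0.4828  0.2004  0.06  ]
 [ 0.4814 -0.1379  0.06  ]]
ledge yaw of y 1.563569671415939
lengths 0.3396275126938141 0.3383465108444232  x: fi,fo,b [0.5903 0.5908] [0.6031 0.6017] [0.4814 0.4824]  y  [ 0.204  -0.1356] [ 0.2046 -0.1368] [ 0.2039 -0.1344]
cap x,y [0.5689 0.5693 0.5397 0.5393] [0.2223 0.2046 0.2038 0.2208]
plate [0.5834 0.5865 0.5006 0.4982 0.5843] [ 0.0549 -0.0756 -0.0758  0.0526  0.0185]
tri plate,ledge [[ 0.5848  0.0512  0.0701  0.0029]
 [ 0.5022 -0.0786  0.0684  0.0046]
 [ 0.4995  0.0492  0.0641  0.0009]
 [ 0.5877 -0.0799  0.0633  0.0017]
 [ 0.4844  0.2011  0.0595  0.0032]
 [ 0.4836 -0.1383  0.0529  0.0031]] [0.5844 0.5028 0.4991 0.5882 0.483  0.4846] [ 0.0554 -0.075   0.0528 -0.0757  0.2046 -0.1348]
at [ 0.2843 -0.5844  0.2222] yaw 0.4528 tilt 0.0006 shift [ 0.2297 -0.0932  0.0222] rz -1.1107
```

Plate, ledge and cap agree with the given sizes: ledge 340 mm long, cap 30 mm, plate 130 by 84 mm, and heights within about 4 mm (the far ledge corner 7 mm off). The ledge centre is at x≈.542, its end at y≈.204. The stop is at ~12 mm and the plate front is 150 mm short of the end. Now I move, fingers shutting on the way.

Units first: shifts go in shares of 0.75 m and turns go in shares of 45 degrees. So 0.19 m / 0.75 = 0.2533, -0.077 m / 0.75 = -0.1027, -0.6 rad / 0.7854 = -0.7639.

```bash
echo '[[[0.0507, -0.02, 0], [0, 0, -0.1528]], [[0.1013, -0.04, 0], [0, 0, -0.3056]], [[0.152, -0.0613, 0], [0, 0, -0.4584]], [[0.2027, -0.0827, 0], [0, 0, -0.6112]], [[0.2533, -0.1027, 0], [0, 0, -0.7639]]]' > path.dat && python3 shift.py path.dat 0
python3 -c "
from h import *
go([.56,-.15,.2],1.5636)"
```

```text
time_s: 0.72
eef_pos: [0.4225, -0.4305, 0.2228]
tool_rot: [0.0, 0.863, 0.505, -0.0]
contact_force: [0.5, -0.0, 0.2]
finger_gap: 0.0614
grip_force: 0.0
at [ 0.4225 -0.4305  0.2228] yaw 1.0585 tilt 0.0004 shift [ 0.3119 -0.0176  0.0227] rz -0.5051
```

In the tool's units: 0.2 m / 0.75 = 0.2667, 0.16 m / 0.75 = 0.2133, -0.51 rad / 0.7854 = -0.6494.

```bash
echo '[[[0.0533, -0.0027, 0], [0, 0, -0.1401]], [[0.1067, -0.0053, 0], [0, 0, -0.2801]], [[0.16, -0.008, 0], [0, 0, -0.4202]], [[0.2133, -0.0107, 0], [0, 0, -0.5602]], [[0.2667, -0.0133, 0], [0, 0, -0.6494]]]' > path.dat && python3 shift.py path.dat
python3 -c "
from h import *
go([.54,.1,.2],1.5636)"
```

```text
time_s: 1.13
eef_pos: [0.5124, -0.2517, 0.2228]
tool_rot: [0.0, 0.708, 0.706, -0.0]
contact_force: [1.4, -0.3, 0.1]
finger_gap: 0.0286
grip_force: 0.0
at [ 0.5124 -0.2517  0.2228] yaw 1.5678 tilt 0.0007 shift [0.3518 0.0266 0.0226] rz 0.0042
```

Now tool x is world +y and tool y is world +x.

In the tool's units: 0.2 m / 0.75 = 0.2667, 0.16 m / 0.75 = 0.2133.

```bash
echo '[[[0.0533, 0, 0], [0, 0, 0]], [[0.1067, 0, 0], [0, 0, 0]], [[0.16, 0, 0], [0, 0, 0]], [[0.2133, 0, 0], [0, 0, 0]], [[0.2667, 0, 0], [0, 0, 0]]]' > path.dat && python3 shift.py path.dat
echo '[[[0.0533, -0.004, 0], [0, 0, 0]], [[0.1067, -0.008, 0], [0, 0, 0]], [[0.16, -0.012, 0], [0, 0, 0]], [[0.2133, -0.016, 0], [0, 0, 0]], [[0.2667, -0.02, 0], [0, 0, 0]]]' > path.dat && python3 shift.py path.dat
echo '[[[0, 0, 0], [0, 0, 0]], [[0, 0, 0], [0, 0, 0]], [[0, 0, 0], [0, 0, 0]]]' > path.dat && python3 shift.py path.dat
python3 -c "
from h import *
go([.4965,.2096,.088],1.5636)"
```

```text
time_s: 1.55
eef_pos: [0.5131, -0.0516, 0.2227]
tool_rot: [0.0, 0.71, 0.704, -0.0]
contact_force: [0.5, 0.5, 0.2]
finger_gap: 0.0018
grip_force: 0.0
time_s: 1.97
eef_pos: [0.4996, 0.1484, 0.2229]
tool_rot: [0.001, 0.71, 0.704, 0.0]
contact_force: [0.7, 1.0, 0.1]
finger_gap: 0.0004
grip_force: 0.0
time_s: 2.22
eef_pos: [0.5001, 0.146, 0.2224]
tool_rot: [0.0, 0.71, 0.704, -0.0]
contact_force: [0.8, -0.3, -0.8]
finger_gap: 0.0004
grip_force: 0.0
at [0.5001 0.146  0.2224] yaw 1.5629 tilt 0.0009 shift [ 0.0637 -0.0041  0.1344] rz -0.0007
```

In the tool's units: 0.135 m / 0.75 = 0.18, 0.1 m / 0.75 = 0.1333.

```bash
echo '[[[0.0427, -0.004, 0], [0, 0, 0]], [[0.0853, -0.008, 0.0267], [0, 0, 0]], [[0.0853, -0.008, 0.08], [0, 0, 0]], [[0.0853, -0.008, 0.1333], [0, 0, 0]], [[0.0853, -0.008, 0.18], [0, 0, 0]]]' > path.dat && python3 shift.py path.dat
echo '[[[0, 0, 0], [0, 0, 0]], [[0, 0, 0], [0, 0, 0]], [[0, 0, 0], [0, 0, 0]]]' > path.dat && python3 shift.py path.dat
python3 - <<'E'
from h import *
t=cam("side"); a=cv2.resize(t["pixels"][120:300,170:370],None,fx=3,fy=3,interpolation=2); cv2.imwrite("pics/c3.png",a[:,:,::-1])
go([.6066,.2088,.088],1.5636)
E
```

```text
time_s: 2.63
eef_pos: [0.4949, 0.2085, 0.0855]
tool_rot: [0.001, 0.711, 0.703, -0.0]
contact_force: [1.2, -0.3, -0.2]
finger_gap: 0.0005
grip_force: 0.0
time_s: 2.88
eef_pos: [0.4962, 0.2102, 0.0894]
tool_rot: [0.001, 0.711, 0.704, 0.001]
contact_force: [-0.8, 0.5, 0.7]
finger_gap: 0.0004
grip_force: 0.0
at [0.4967 0.2107 0.0901] yaw 1.5612 tilt 0.0041 shift [-0.0008  0.1099  0.0025] rz -0.0024
```

View pics/c3.png

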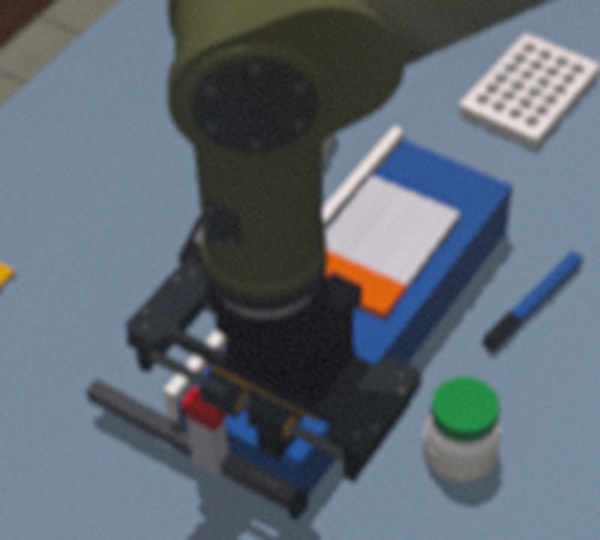

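The crop shows the shut fingers (270,430) beside the red cap (205,405), on its robot side and level with it. Next is the push.

In the tool's units: 0.052 m / 0.75 = 0.0693, 0.045 m / 0.75 = 0.06.

```bash
echo '[[[0, 0.016, 0.0027], [0, 0, 0]], [[0, 0.032, 0.0027], [0, 0, 0]], [[0, 0.048, 0.0027], [0, 0, 0]], [[0, 0.06, 0.0027], [0, 0, 0]], [[0, 0.0693, 0.0027], [0, 0, 0]]]' > path.dat && python3 shift.py path.dat
echo '[[[0, 0.0133, 0], [0, 0, 0]], [[0, 0.0267, 0], [0, 0, 0]], [[0, 0.04, 0], [0, 0, 0]], [[0, 0.048, 0], [0, 0, 0]], [[0, 0.0533, 0], [0, 0, 0]]]' > path.dat && python3 shift.py path.dat
echo '[[[0, 0.0027, 0], [0, 0, 0]], [[0, 0.0053, 0], [0, 0, 0]], [[0, 0.0053, 0], [0, 0, 0]]]' > path.dat && python3 shift.py path.dat
python3 - <<'E'
from h import *
t=cam("top");s=cam("side"); go([.6066,.2088,.088],1.5636)
for c,r in((t,(185,160,225,230)),(s,(190,210,260,280))):
    try: m,e,st=big(masks(c)["red"],r); print(e,st,plane(c,[e],.095))
    except Exception as x: print(x)
E
```

```text
time_s: 3.35
eef_pos: [0.5484, 0.2103, 0.0877]
tool_rot: [0.001, 0.71, 0.704, 0.001]
contact_force: [-2.2, -1.0, 1.1]
finger_gap: 0.0004
grip_force: 0.9
time_s: 3.77
eef_pos: [0.5875, 0.2099, 0.0854]
tool_rot: [-0.0, 0.71, 0.704, 0.0]
contact_force: [-2.5, -0.0, 1.0]
finger_gap: 0.0005
grip_force: 0.8
time_s: 4.02
eef_pos: [0.5907, 0.2099, 0.0853]
tool_rot: [0.0, 0.71, 0.704, 0.0]
contact_force: [0.5, -0.3, 0.8]
finger_gap: 0.0
grip_force: 0.0
at [0.5907 0.2099 0.0855] yaw 1.563 tilt 0.0006 shift [-0.001   0.0159 -0.0025] rz -0.0006
attempt to get argmax of an empty sequence
[214.8        244.94545455] [211 240   9  11  55] [[0.61829407 0.21624834 0.095     ]]
```

In the tool's units: 0.01 m / 0.75 = 0.0133, 0.008 m / 0.75 = 0.0107.

```bash
echo '[[[0, 0.004, 0], [0, 0, 0]], [[0, 0.008, 0], [0, 0, 0]], [[0, 0.0107, 0], [0, 0, 0]], [[0, 0.0133, 0], [0, 0, 0]], [[0, 0.0133, 0], [0, 0, 0]]]' > path.dat && python3 shift.py path.dat
echo '[[[0, 0.0027, 0], [0, 0, 0]], [[0, 0.004, 0], [0, 0, 0]], [[0, 0.0053, 0], [0, 0, 0]], [[0, 0.0053, 0], [0, 0, 0]]]' > path.dat && python3 shift.py path.dat
```

```text
time_s: 4.53
eef_pos: [0.6011, 0.2098, 0.0855]
tool_rot: [0.0, 0.71, 0.704, 0.0]
contact_force: [-0.5, 0.2, 0.9]
finger_gap: 0.0003
grip_force: 0.1
time_s: 4.87
eef_pos: [0.6048, 0.2098, 0.0855]
tool_rot: [0.0, 0.71, 0.704, 0.0]
contact_force: [-1.3, -0.5, 0.6]
finger_gap: 0.0001
grip_force: 0.4
```

In the tool's units: 0.004 m / 0.75 = 0.0053, 0.003 m / 0.75 = 0.004.

```bash
echo '[[[0, 0.0027, 0], [0, 0, 0]], [[0, 0.004, 0], [0, 0, 0]], [[0, 0.0053, 0], [0, 0, 0]], [[0, 0.0053, 0], [0, 0, 0]]]' > path.dat && python3 shift.py path.dat
python3 - <<'E'
from h import *
s=cam("side")
m,e,st=big(masks(s)["red"],(190,210,260,280)); print(e,st,plane(s,[e],.095))
E
```

```text
time_s: 5.2
eef_pos: [0.6064, 0.2098, 0.0854]
tool_rot: [-0.001, 0.71, 0.704, -0.002]
contact_force: [-7.4, -2.3, 4.9]
finger_gap: 0.0007
grip_force: 3.7
[209.3125     242.02083333] [205 238   9   9  48] [[0.63367475 0.21606907 0.095     ]]
```

The force rises to 7 N and the motion stalls, so the stop is at its limit (cap x≈.634). Back off, rise and go behind the plate.

In the tool's units: -0.08 m / 0.75 = -0.1067, -0.03 m / 0.75 = -0.04.

```bash
echo '[[[0, -0.02, 0], [0, 0, 0]], [[0, -0.04, 0], [0, 0, 0]], [[0, -0.06, -0.04], [0, 0, 0]], [[-0.0133, -0.08, -0.08], [0, 0, 0]], [[-0.0533, -0.0907, -0.1067], [0, 0, 0]]]' > path.dat && python3 shift.py path.dat
echo '[[[-0.0533, 0, 0], [0, 0, 0]], [[-0.1067, 0, 0], [0, 0, 0]], [[-0.16, 0, 0], [0, 0, 0]], [[-0.2133, 0, 0], [0, 0, 0]], [[-0.2667, 0, 0], [0, 0, 0]]]' > path.dat && python3 shift.py path.dat 0.04
echo '[[[-0.0533, 0, 0], [0, 0, 0]], [[-0.1067, 0, 0], [0, 0, 0]], [[-0.1133, 0, 0], [0, 0, 0]], [[-0.1133, 0, 0], [0, 0, 0]]]' > path.dat && python3 shift.py path.dat
python3 - <<'E'
from h import *
np.set_printoptions(precision=4,suppress=True)
go([.541,-.112,.064],1.5636)
t=cam("top");s=cam("side")
E=[]
for c,r in((t,(185,160,225,230)),(s,(190,210,260,280))):
    m,e,st=big(masks(c)["red"],r); E.append(e)
print(tri(t,[E[0]],s,[E[1]]))
cv2.imwrite("pics/c4.png",cv2.resize(t["pixels"][130:290,180:400],None,fx=3,fy=3)[:,:,::-1])
E
```

```text
time_s: 5.67
eef_pos: [0.5391, 0.1764, 0.1682]
tool_rot: [-0.0, 0.707, 0.707, 0.003]
contact_force: [1.0, 0.3, 0.3]
finger_gap: 0.0008
grip_force: 0.0
time_s: 6.08
eef_pos: [0.5392, -0.0319, 0.1663]
tool_rot: [0.001, 0.71, 0.704, 0.001]
contact_force: [1.8, 0.5, 0.7]
finger_gap: 0.0261
grip_force: 0.0
time_s: 6.42
eef_pos: [0.538, -0.1193, 0.1656]
tool_rot: [0.001, 0.712, 0.702, -0.0]
contact_force: [0.1, 1.3, 0.9]
finger_gap: 0.0396
grip_force: 0.0
at [ 0.538  -0.1193  0.1656] yaw 1.5556 tilt 0.0019 shift [0.0075 0.0027 0.1016] rz -0.008
[[0.6305 0.2102 0.0928 0.004 ]]
```

View pics/c4.png

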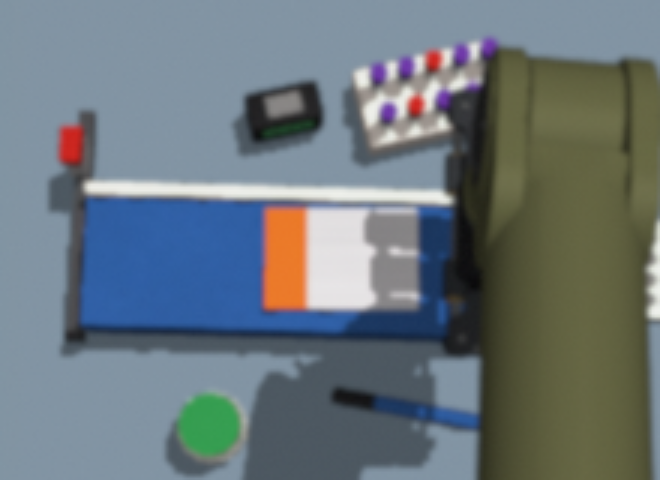

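The crop shows the cap (70,145) at the track's far end, the plate unmoved, and the open gripper behind the plate. Descend just behind it.

In the tool's units: 0.098 m / 0.75 = 0.1307, 0.003 m / 0.75 = 0.004, -0.004 rad / 0.7854 = -0.0051.

```bash
echo '[[[0, 0.0013, 0.04], [0, 0, 0]], [[0, 0.0027, 0.08], [0, 0, -0.0051]], [[0, 0.004, 0.1067], [0, 0, -0.0076]], [[0, 0.004, 0.1227], [0, 0, -0.0102]], [[0, 0.004, 0.1307], [0, 0, -0.0102]]]' > path.dat && python3 shift.py path.dat
echo '[[[0, 0, 0.0027], [0, 0, 0]], [[0, 0, 0.004], [0, 0, 0]], [[0, 0, 0.004], [0, 0, 0]]]' > path.dat && python3 shift.py path.dat
python3 - <<'E'
from h import *
go([.541,-.082,.064],1.5636)
E
```

```text
time_s: 6.93
eef_pos: [0.5403, -0.1123, 0.066]
tool_rot: [-0.001, 0.706, 0.708, -0.0]
contact_force: [-0.1, 0.2, -0.2]
finger_gap: 0.0404
grip_force: 0.0
time_s: 7.18
eef_pos: [0.5419, -0.1144, 0.0657]
tool_rot: [0.001, 0.707, 0.707, 0.0]
contact_force: [-0.8, -0.9, -0.7]
finger_gap: 0.0399
grip_force: 0.0
at [ 0.5419 -0.1144  0.0657] yaw 1.5714 tilt 0.002 shift [ 0.0324 -0.0009  0.0017] rz 0.0078
```

In the tool's units: 0.044 m / 0.75 = 0.0587, 0.0015 m / 0.75 = 0.002, 0.008 rad / 0.7854 = 0.0102.

```bash
echo '[[[0.0133, 0, 0.002], [0, 0, 0.0102]], [[0.0267, 0, 0.002], [0, 0, 0.0102]], [[0.0373, 0, 0.002], [0, 0, 0.0102]], [[0.048, 0, 0.002], [0, 0, 0.0102]], [[0.0587, 0, 0.002], [0, 0, 0.0102]]]' > path.dat && python3 shift.py path.dat
echo '[[[0.016, 0, 0], [0, 0, 0]], [[0.032, 0, 0], [0, 0, 0]], [[0.048, 0, 0], [0, 0, 0]], [[0.0613, 0, 0], [0, 0, 0]], [[0.072, 0, 0], [0, 0, 0]]]' > path.dat && python3 shift.py path.dat
echo '[[[0.0067, 0, 0], [0, 0, 0]], [[0.008, 0, 0], [0, 0, 0]], [[0.008, 0, 0], [0, 0, 0]]]' > path.dat && python3 shift.py path.dat
cat >> h.py <<'E'
def look(name):
    np.set_printoptions(precision=4,suppress=True)
    y=np.array([.0072,1]);x=np.array([1,-.0072]); go([.541,.1,.064],1.5636)
    for n,roi in(("top",(185,190,330,240)),("side",(190,185,330,290))):
        c=cam(n); m,e,st=big(masks(c)["orange"],roi)
        q=plane(c,cv2.boxPoints(cv2.minAreaRect(max(cv2.findContours(m,0,1)[0],key=len))),.068)[:,:2]
        o=plane(c,[e],.068)[0,:2]; print(n,st[4],"centre x off",o@x-.542,"front overhang",o@y+.0175-.2045,"corner x",q@x,"y",q@y)
        cv2.imwrite(f"pics/{name}_{n}.png",cv2.resize(c["pixels"][130:290,170:390],None,fx=3,fy=3)[:,:,::-1])
E
python3 -c "
from h import *
look('a')"
```

```text
time_s: 7.6
eef_pos: [0.5415, -0.0706, 0.0638]
tool_rot: [0.001, 0.71, 0.704, -0.0]
contact_force: [1.1, -2.5, 2.0]
finger_gap: 0.0399
grip_force: 1.0
time_s: 8.02
eef_pos: [0.5413, -0.0148, 0.0631]
tool_rot: [-0.0, 0.709, 0.705, 0.0]
contact_force: [-0.7, -2.3, 1.6]
finger_gap: 0.0401
grip_force: 1.0
time_s: 8.27
eef_pos: [0.5412, -0.0098, 0.0628]
tool_rot: [-0.0, 0.71, 0.705, 0.0]
contact_force: [-0.2, -0.2, 0.4]
finger_gap: 0.0402
grip_force: 0.0
at [ 0.5412 -0.0098  0.0628] yaw 1.5636 tilt 0.0009 shift [ 0.1098 -0.001  -0.0011] rz 0.0
top 408 centre x off -0.0006980256984516764 front overhang -0.07247269450299115 corner x [0.5839 0.5846 0.5012 0.5006] y [0.1311 0.101  0.0982 0.128 ]
side 426 centre x off 0.0017615823910209771 front overhang -0.06893938086440887 corner x [0.5848 0.5926 0.5027 0.4968] y [0.1352 0.1003 0.1014 0.1353]
```

View pics/a_top.png

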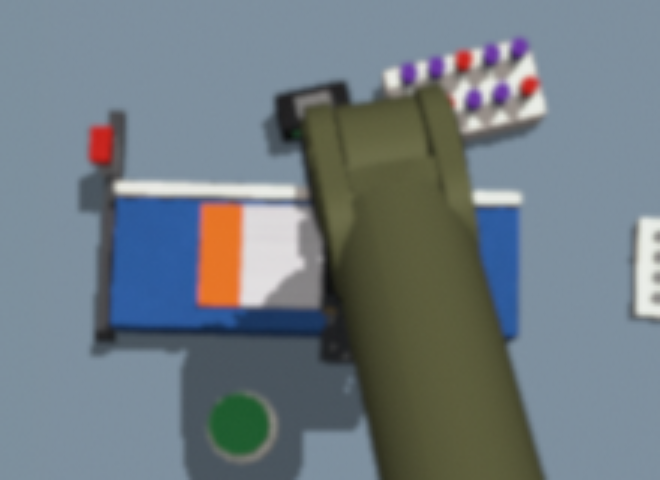

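The crop shows the plate straight, moved along with its front ~71 mm short of the end, and the bystanders in place. Keep pushing.

In the tool's units: 0.05 m / 0.75 = 0.0667, -0.001 m / 0.75 = -0.0013.

```bash
echo '[[[0.0133, 0, -0.0013], [0, 0, 0]], [[0.0267, 0, -0.0013], [0, 0, 0]], [[0.04, 0, -0.0013], [0, 0, 0]], [[0.0533, 0, -0.0013], [0, 0, 0]], [[0.0667, 0, -0.0013], [0, 0, 0]]]' > path.dat && python3 shift.py path.dat
echo '[[[0.0133, 0, 0], [0, 0, 0]], [[0.024, 0, 0], [0, 0, 0]], [[0.0347, 0, 0], [0, 0, 0]], [[0.0427, 0, 0], [0, 0, 0]], [[0.048, 0, 0], [0, 0, 0]]]' > path.dat && python3 shift.py path.dat
echo '[[[0.0027, 0, 0], [0, 0, 0]], [[0.0027, 0, 0], [0, 0, 0]], [[0.0027, 0, 0], [0, 0, 0]]]' > path.dat && python3 shift.py path.dat
python3 -c "
from h import *
look('b')"
```

```text
time_s: 8.78
eef_pos: [0.5417, 0.0409, 0.064]
tool_rot: [-0.0, 0.71, 0.705, 0.0]
contact_force: [-0.1, -0.7, -0.6]
finger_gap: 0.0397
grip_force: 0.4
time_s: 9.2
eef_pos: [0.5421, 0.0764, 0.064]
tool_rot: [-0.0, 0.71, 0.705, 0.0]
contact_force: [-0.6, -0.9, -0.2]
finger_gap: 0.0401
grip_force: 0.6
time_s: 9.45
eef_pos: [0.5423, 0.0773, 0.0641]
tool_rot: [0.0, 0.71, 0.704, 0.0]
contact_force: [0.7, -0.9, 0.3]
finger_gap: 0.0401
grip_force: 0.0
at [0.5423 0.0773 0.0641] yaw 1.5626 tilt 0.0002 shift [ 0.0227 -0.0014  0.0001] rz -0.001
top 434 centre x off -0.0003380358477215184 front overhang 0.015458865190160737 corner x [0.5842 0.585  0.4993 0.4985] y [0.2212 0.1887 0.1848 0.2169]
side 508 centre x off 0.0026624077120257494 front overhang 0.018238294124165583 corner x [0.587  0.5947 0.5041 0.4984] y [0.2229 0.1868 0.1876 0.2226]
```

View pics/b_top.png

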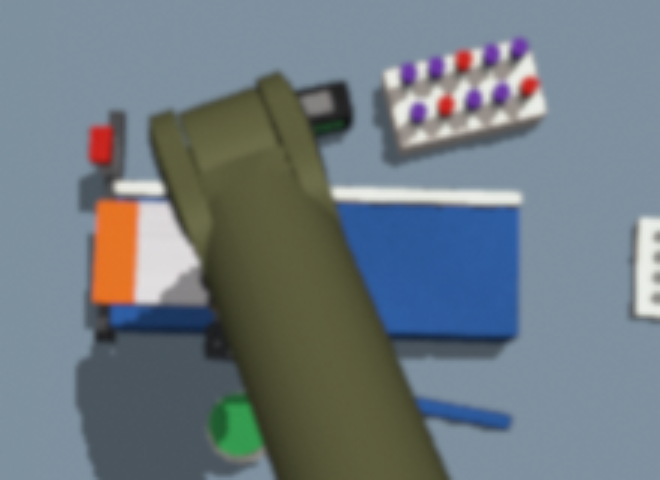

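The crop shows the orange end over the edge by ~16.5 mm (x 95–137, ledge end at ~112), straight, cap clear. Another 20 mm gently, then check while still in place.

In the tool's units: 0.02 m / 0.75 = 0.0267, 0.017 m / 0.75 = 0.0227.

```bash
echo '[[[0.0067, 0, 0], [0, 0, 0]], [[0.0133, 0, 0], [0, 0, 0]], [[0.0187, 0, 0], [0, 0, 0]], [[0.0227, 0, 0], [0, 0, 0]], [[0.0267, 0, 0], [0, 0, 0]]]' > path.dat && python3 shift.py path.dat
echo '[[[0, 0, 0], [0, 0, 0]], [[0, 0, 0], [0, 0, 0]], [[-0.0133, 0, 0], [0, 0, 0]], [[-0.0333, 0, -0.0267], [0, 0, 0]], [[-0.0533, 0, -0.08], [0, 0, 0]]]' > path.dat && python3 shift.py path.dat
echo '[[[-0.04, 0, -0.04], [0, 0, 0]], [[-0.0867, 0, -0.0667], [0, 0, 0]], [[-0.1333, 0, -0.0667], [0, 0, 0]], [[-0.1867, 0, -0.0667], [0, 0, 0]], [[-0.24, 0, -0.0667], [0, 0, 0]]]' > path.dat && python3 shift.py path.dat
python3 -c "
from h import *
look('c')
c=cam('top'); m,e,s=big(masks(c)['red'],(185,160,225,230)); d=cam('side');m,f,s=big(masks(d)['red'],(190,210,260,280)); print('cap',tri(c,[e],d,[f]))"
```

```text
time_s: 9.97
eef_pos: [0.5422, 0.0978, 0.064]
tool_rot: [0.0, 0.71, 0.704, -0.0]
contact_force: [-0.1, -1.9, 0.2]
finger_gap: 0.04
grip_force: 0.5
time_s: 10.38
eef_pos: [0.5382, 0.0561, 0.1194]
tool_rot: [-0.003, 0.71, 0.705, -0.003]
contact_force: [1.3, -0.5, 0.4]
finger_gap: 0.0398
grip_force: 0.0
time_s: 10.8
eef_pos: [0.5404, -0.1249, 0.1741]
tool_rot: [0.001, 0.71, 0.704, 0.0]
contact_force: [1.1, 0.2, -0.7]
finger_gap: 0.0402
grip_force: 0.0
at [ 0.5404 -0.1249  0.1741] yaw 1.5627 tilt 0.0022 shift [ 0.225  -0.0014  0.1098] rz -0.0009
top 437 centre x off -0.0007242729198693176 front overhang 0.03542171337367775 corner x [0.5838 0.5846 0.4988 0.4981] y [0.2412 0.2087 0.2046 0.2367]
side 515 centre x off 0.0019932085869118765 front overhang 0.03829710357926311 corner x [0.5866 0.5942 0.5026 0.4971] y [0.2428 0.2074 0.2079 0.2422]
cap [[0.6306 0.2101 0.0932 0.0039]]
```

View pics/c_top.png

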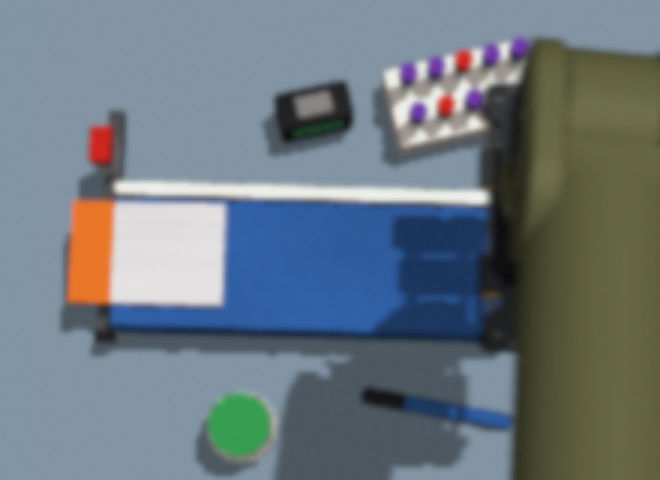

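The crop shows just the orange end (x 68–112) over the edge, about 36–38 mm by measurement. The plate is straight, the stop is aside, the bystanders look unmoved and the robot is clear.

In the tool's units: -0.01 m / 0.75 = -0.0133.

```bash
echo '[[[0, 0, -0.0133], [0, 0, 0]], [[0, 0, -0.0133], [0, 0, 0]], [[0, 0, -0.0133], [0, 0, 0]]]' > path.dat && python3 shift.py path.dat; python3 -c "
from cell import robot, optics
print(robot.finish_job())"
```

```text
time_s: 11.25
eef_pos: [0.5414, -0.1208, 0.1842]
tool_rot: [0.001, 0.709, 0.705, 0.001]
contact_force: [0.5, -0.4, -0.2]
finger_gap: 0.0401
grip_force: 0.0
the job is handed in; nothing more can be done
None
```

The job is handed in, with no verdict returned: the stop is at its far limit, the plate is straight with its orange end about 36–38 mm over the open end, the bystanders look unmoved, and the robot is clear.

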